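Bring the yellow-capped spice jar round on a turntable with hidden stops

TASK

Turn the round spice turntable until the yellow-capped spice jar stands at the front, in line with the red arrow on the fixed foot. Turn it by pushing the steel posts on its rim with closed fingers, never touching or toppling what stands on it, and push gently: hidden end stops can block it before the jar is round, in either direction, and when you feel it come up against one, do not force it but bring the jar round the other way. Leave the mug, the glass and the tin beside it alone, and leave the turntable at rest.

Things in the scene. Friction and masses are not known exactly. Their poses are not given: they have to be found in the camera images.
- stand: fixed grey foot under the turntable, 230 mm across; origin on the worktop under the turning axis. A white tongue 46 mm wide and 17 mm high sticks out along its own -x axis to 215 mm from the axis, with a red arrow on it: -x of this body is the front. It does not turn with the tray.
- front_mark (a point): red arrow on the tongue of the foot, 188 mm from the axis, 18 mm above the worktop
- tray: round wooden tray, 304 mm across; origin on the turning axis at its underside, 23 mm above the worktop, z up. Upper face 12 mm, 7 mm wide lip 22 mm above the origin. Light drag (2 to 3 N at a post); stays where left. Hidden rubber-cushioned stops, about 424 degrees apart, give 15 mm at 10 N; it starts anywhere between, so one way may be blocked early; the other is then free far enough.
- post_0 (a point): centre of the dark wooden ball top of one of six upright steel posts on the tray's rim, 148 mm from the axis, at 0, 60, 120, 180, 240 and 300 degrees from the tray's x axis (this one at 0). Post 14 mm thick (18 mm at a collar ending 25 mm above the tray's origin); ball top ends 69 mm above the tray's origin. Let go, a post springs back about 3 mm
- jar_yellow: glass spice jar with a yellow cap, 42 mm across, 96 mm high, loose on the tray about 55 to 70 mm from the axis, at the start on the side away from the arrow; origin at the centre of its underside
- jar_red_a: spice jar with a red cap, 45 mm across, 106 mm high, loose on the tray; origin at the centre of its underside
- jar_red_b: spice jar with a red cap, 45 mm across, 106 mm high, loose on the tray; origin at the centre of its underside
- jar_black: spice jar with a black cap and green label, 44 mm across, 96 mm high, loose on the tray; origin at the centre of its underside
- mug: small blue mug on the worktop, 59 mm across (84 mm with handle), 53 mm high; bystander; origin at the centre of its underside
- glass: small clear drinking glass on the worktop, 51 mm across, 58 mm high; bystander; origin at the centre of its underside
- tin: food tin on the worktop, 57 mm across, 72 mm high; bystander; origin at the centre of its underside

How it is judged:
By the outcome, as a careful person would: the job done as asked, in the order asked, and still so for the second after the job is handed in, with the robot touching nothing.
It also fails if it takes over 72 s, if anything falls off the work surface, if the arm or the gripper's body presses on something with over 40 N, if the wrist force passes 120 N, or if a joint passes its speed limit or range.

ROBOT

A 6-joint arm with a two-finger parallel gripper is mounted at the origin on a cart in front of the work surface, level with it; the furniture and walls round the work are solid. World frame = base frame: x ahead of the robot, y to its left, z up, the work surface at z = 0. Lengths are in m, angles in rad, forces in N, time in s.
With the tool pointing down it reaches from about 0.25 to 0.725 m from the base axis. Payload 4 kg.
Tool frame: the origin (TCP) lies midway between the tips of the shut fingers; the grasp point (between the pads) lies 19 mm behind it; z points along the fingers, y is the line along which they close (so a half turn about z gives the same grasp; the last joint's range is limited). The gripper opens to 85 mm and grips with 20 to 120 N. Pads are 22 mm wide; open, the fingers measure 114 mm over their backs; the gripper's body (76 mm by 85 mm) begins 54 mm behind the grasp point. The pads swing forward as they close: fully open they stand 13 mm farther back than shut.
Start: joints at [-1.256, 0.241, 0.005, 1.335, 0, 1.571], TCP at [0.155, -0.475, 0.205] pointing down, gripper open.
Joint ranges: [-2.72, 2.72], [-1.05, 1.87], [-1.09, 1.28], [-1.99, 2.15], [-1.42, 1.44], [-3.14, 3.14]. Speed limits (rad/s): [2.79, 2.79, 3.14, 3.14, 3.14, 3.14].

INTERFACE

Orientations are given as a unit quaternion [x, y, z, w].
In Python, from workcell import get_obs, camera, job_done, silhouettes gives the robot as it stands. The module is installed in compiled form; this text tells all that it offers.
- The arm moves only by the tool drive_tool, never from a script. Its argument "increments" is a list of rows, each a list of 3 entries, a list of its own where there are three numbers: the shift along the world's x, y, z in mm, then the turn, a rotation vector about the world's x, y, z in degrees, then the opening, from 0 (shut) to 1 (fully open). A call has 1 to 8 rows; each row shifts and turns the commanded pose from where the row before left it; what a row does not reach is not made up. A row lasts 1/12 s, in which the tool goes at most 41.7 mm and 7.16 degrees, less where a joint would pass 70% of its speed; a pose out of reach is approached as far as the arm can. A call is refused whole if a number of a shift passes 41.7 or a number of a turn 7.16, either way. A call with a gripper value outside its range is refused whole. The fingers move at their own pace and stop on an object; the grip force is fixed at half the most. Time passes only in rows, so rows that do not move let the fingers close. It gives the time, the measured TCP pose, the force, the opening and the grip force at its end, in the units of the state.
- get_obs(): the state, without advancing time (a new reading comes with each control period).
- camera(name): name is "side" or "top" or "wrist"; returns a dict with "image" (384x512x3 uint8, red, green, blue), "K" (3x3 intrinsics, pixels), "view" (4x4, takes a point from world to camera coordinates). Camera axes: x right, y down, z forward; pixel columns grow to the right and rows downward; lengths in m; the calibration is good to about 2 mm. A picture is of the moment at which its call begins. There is no depth.
- job_done(): hands the job in; it is judged then, once.
Trained networks look in a picture, given as the dict that the camera call returned (one of the last four; its "shot" number tells which), for a name from the list of things; names that differ only in an ending like _2 or _b are one class to them, and where a whole thing is asked for, a point or a joint stands for the part that bears it (a point fixed in the world has none). Each returns a list of dicts, best first, with "conf" (0 to 1); they miss things now and then, are a little off and sometimes report something else, mostly with a low value. They report only what shows in the picture. A call takes as long as a camera call.
- silhouettes(query, picture): "region" (384x512 bool, what is visible of it) and "bbox" ([left, top, right, bottom] in pixels, round what is visible of it).
The state is a dict: "clock": time; "joint_pos": joint angles; "joint_vel": joint speeds; "tau": joint torques, N m; "eef_pos": TCP position; "tool_rot": TCP orientation; "ft_force": force on the tool from outside, world axes, zero at the start; "ft_torque": the same for the moment, N m; "grip_width": finger opening in m; "grasp_force": force on a finger pad.
Only numpy, scipy, OpenCV 4.12 (cv2) and the standard library are available. Lean on these libraries where they do the work, as an engineer would, in place of code of your own. Each camera call takes 0.05 s, during which the arm holds its last target. There are 200 camera calls.

## Working session

There is one attempt and no reset: what is moved stays moved. The work goes in short steps, Python scripts to look and compute and a tool call to move; the robot and the scene stay as the last step left them, time stands still between calls to the robot, and variables do not carry over. Pictures are saved under pics/ and viewed, at most 10 in all, crops included, and the job is handed in when it is done.

Besides the shell and the picture viewer there is one more tool, called after "Call:" as name([rows], argument=value, ...), one row to a line, values as JSON. drive_tool: Moves the arm, as the interface text tells. Its arguments: {"type":"object","properties":{"increments":{"type":"array"}},"required":["increments"]}

```bash
mkdir -p pics
python3 - <<'E'
from workcell import *
import cv2,numpy as np
o=get_obs();print(o['clock'],o['eef_pos'],o['tool_rot'],o['ft_force'])
ims=[]
for n in ['top','side']:
    p=camera(n);ims.append(p['image']);print(n,p['K'].tolist(),np.round(p['view'],4).tolist())
    for q in ['stand','tray','post_0','jar_yellow','jar_red_a','jar_black','mug','glass','tin']:
        print(q,[(round(d['conf'],2),list(map(int,d['bbox']))) for d in silhouettes(q,p)][:4])
    cv2.imwrite(f'pics/{n}0.png',cv2.cvtColor(cv2.resize(p['image'],(800,600)),cv2.COLOR_RGB2BGR))
E
```

```text
0.0 [ 0.15461722 -0.47478884  0.20400602] [ 9.87635654e-01  1.56763325e-01 -1.44904786e-04 -1.02647384e-03] [-0.3640392  -0.84759197  0.02137924]
top [[490.6792102466212, 0.0, 245.09293193530817], [0.0, 490.6792102466212, 189.47245439006872], [0.0, 0.0, 1.0]] [[0.0035, -0.9999, 0.0131, -0.0028], [-0.9862, -0.0056, -0.1655, 0.5433], [0.1656, -0.0123, -0.9861, 1.6781], [0.0, 0.0, 0.0, 1.0]]
stand [(0.58, [206, 221, 223, 244])]
tray [(0.85, [190, 141, 270, 222])]
post_0 [(0.95, [186, 138, 275, 227])]
jar_yellow [(0.5, [231, 158, 249, 174])]
jar_red_a [(0.59, [202, 169, 217, 190]), (0.48, [218, 187, 234, 204])]
jar_black [(0.49, [241, 184, 252, 199]), (0.29, [188, 136, 276, 227]), (0.17, [357, 154, 367, 168])]
mug [(0.52, [341, 203, 364, 220])]
glass [(0.5, [355, 155, 366, 167])]
tin [(0.52, [116, 224, 140, 242])]
side [[467.39652599251474, 0.0, 257.9721442151458], [0.0, 467.39652599251474, 195.45711795667808], [0.0, 0.0, 1.0]] [[0.2591, 0.9658, 0.0116, -0.1537], [0.7591, -0.1962, -0.6206, -0.3739], [-0.5971, 0.1697, -0.784, 2.0151], [0.0, 0.0, 0.0, 1.0]]
stand [(0.39, [263, 164, 281, 166])]
tray [(0.68, [228, 164, 319, 238])]
post_0 [(0.95, [229, 164, 317, 242])]
jar_yellow [(0.53, [262, 192, 275, 218]), (0.21, [266, 163, 279, 170])]
jar_red_a [(0.82, [262, 167, 277, 194]), (0.77, [283, 175, 297, 203])]
jar_black [(0.63, [246, 174, 259, 201])]
mug [(0.69, [135, 194, 157, 211])]
glass [(0.57, [134, 235, 145, 256]), (0.45, [261, 194, 276, 218])]
tin [(0.87, [336, 136, 355, 163])]
```

View pics/top0.png

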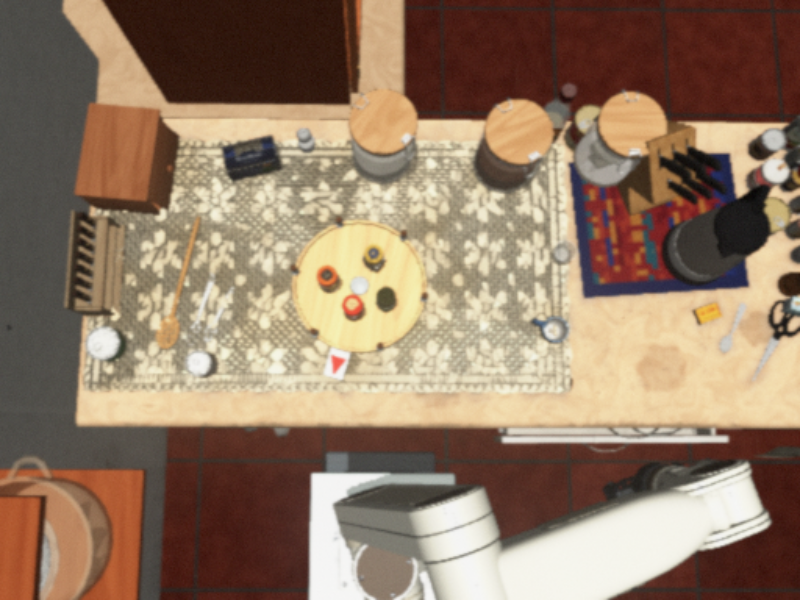

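View pics/side0.png

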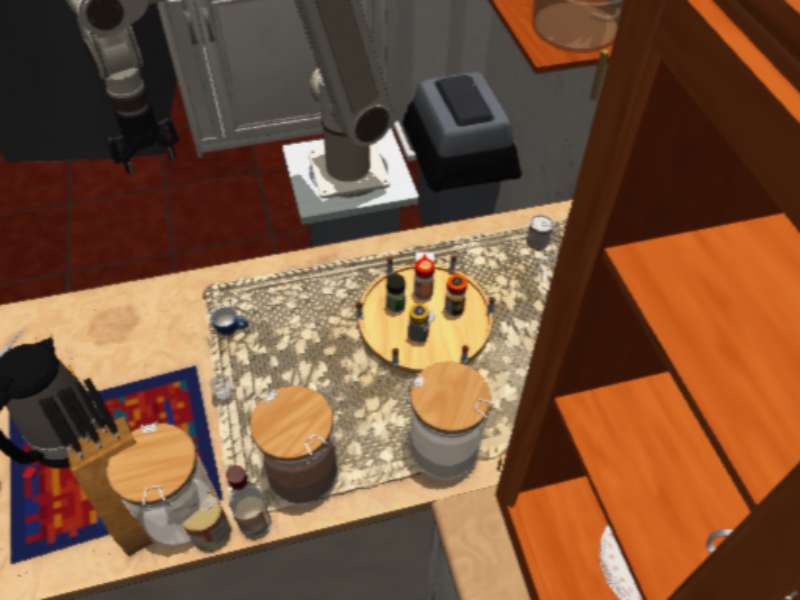

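The top view shows the tray centred near (360,287), the arrow at (337,362), the yellow jar at (373,257), and the posts at (294,268), (338,220), (404,233), (424,296), (380,346) and (315,332). These are pixels in the 800-wide picture.

```bash
cat > h.py <<'E'
from workcell import *
import cv2,numpy as np
from scipy.ndimage import label,center_of_mass
from scipy.optimize import least_squares
def ray(p,uv,z):
    V=p['view'];R=V[:3,:3];c=-R.T@V[:3,3]
    d=R.T@np.linalg.inv(p['K'])@np.array([uv[0],uv[1],1.]);return (c+d*(z-c[2])/d[2])[:2]
def proj(p,X):
    X=np.atleast_2d(X);c=X@p['view'][:3,:3].T+p['view'][:3,3];q=c@p['K'].T;return q[:,:2]/q[:,2:]
E
python3 - <<'E'
from h import *
p=camera('top');im=p['image'].astype(int)
s=silhouettes('tray',p)[0]['region'].astype(np.uint8)
c=max(cv2.findContours(s,0,cv2.CHAIN_APPROX_NONE)[0],key=len)[:,0]
h=cv2.convexHull(c)[:,0]
pts=np.array([ray(p,u,.045) for u in c])
f=lambda x:np.hypot(*(pts-x[:2]).T)-x[2]
r=least_squares(f,[.5,0,.15],loss='soft_l1',f_scale=.002);print('tray',r.x)
C=r.x[:2]
# wooden colour check
for b in [(294,268),(338,220),(404,233),(424,296),(380,346),(315,332)]:
    u=np.array(b)*.64; u0=u.astype(int)
    w=np.zeros(2);W=0
    for y in range(u0[1]-4,u0[1]+5):
        for x in range(u0[0]-4,u0[0]+5):
            k=max(0,75-im[y,x].sum()/3);w+=k*np.array([x,y]);W+=k
    q=w/W; P=ray(p,q,.083)
    print(q.round(1),P.round(4),np.degrees(np.arctan2(*(P-C)[::-1])).round(1),np.hypot(*(P-C)).round(4))
R,G,B=np.moveaxis(im,-1,0)
red=(R>150)&(G<70)&(B<80);red[:224]=0;red[250:]=0;red[:,:200]=0;red[:,230:]=0
m=center_of_mass(red)[::-1];P=ray(p,m,.018);print('arrow',red.sum(),P,np.degrees(np.arctan2(*(P-C)[::-1])),np.hypot(*(P-C)))
for q,z in [('jar_yellow',.131),('jar_red_a',.141),('jar_black',.131),('mug',.05),('glass',.05),('tin',.07)]:
  for d in silhouettes(q,p)[:2]:
    cm=center_of_mass(d['region'])[::-1];P=ray(p,cm,z if z<.1 else z-.03);print(q,round(d['conf'],2),P.round(3),np.degrees(np.arctan2(*(P-C)[::-1])).round(1),np.hypot(*(P-C)).round(3))
cr=im[125:255,100:380].astype(np.uint8)
cv2.imwrite('pics/c1.png',cv2.cvtColor(cv2.resize(cr,None,fx=2.85,fy=2.85,interpolation=cv2.INTER_CUBIC),cv2.COLOR_RGB2BGR))
# side view yellow jar
p=camera('side');d=silhouettes('jar_yellow',p)[0];b=d['bbox'];print(b)
print('side base', ray(p,((b[0]+b[2])/2,b[3]-2),.035),'cap',ray(p,((b[0]+b[2])/2,b[1]+4),.131))
E
```

```text
tray [0.56903656 0.05304756 0.15073165]
[nan nan] [nan nan] nan nan
[217.  141.5] [0.706  0.0988] 18.5 0.1444
[nan nan] [nan nan] nan nan
[nan nan] [nan nan] nan nan
[nan nan] [nan nan] nan nan
[nan nan] [nan nan] nan nan
arrow 0 [nan nan] nan nan
jar_yellow 0.69 [0.619 0.021] -32.2 0.059
jar_red_a 0.78 [0.571 0.121] 88.2 0.068
jar_red_a 0.57 [0.388 0.098] 166.2 0.187
jar_black 0.5 [0.389 0.098] 165.9 0.186
jar_black 0.47 [ 0.529 -0.006] -124.2 0.071
mug 0.67 [ 0.472 -0.382] -102.6 0.446
mug 0.26 [ 0.536 -0.006] -118.9 0.068
glass 0.52 [ 0.537 -0.006] -118.2 0.067
glass 0.43 [ 0.648 -0.413] -80.4 0.472
tin 0.72 [0.387 0.397] 117.9 0.389
[261.0, 191.9, 275.4, 222.9]
side base [0.64235835 0.02280145] cap [0.60916545 0.02931954]<stdin>:17: RuntimeWarning: invalid value encountered in divide
  results = [sum_labels(input * grids[dir].astype(float), labels, index) / normalizer
```

View pics/c1.png

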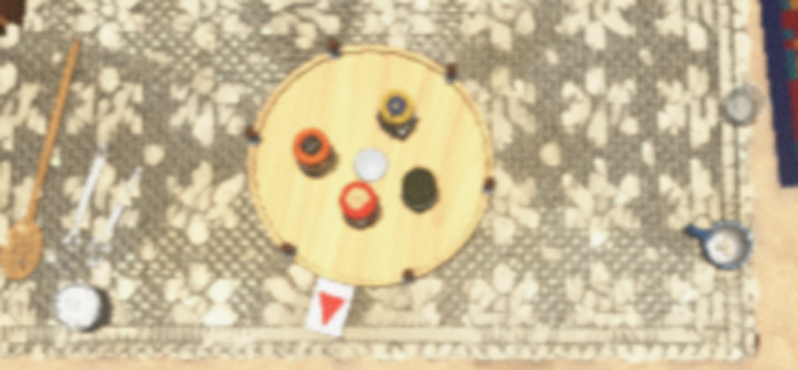

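The crop shows post balls at (334,46), (451,71), (489,184), (408,275), (288,249) and (252,133), the arrow at (331,308), and the caps: yellow (396,106), red (313,145) and (359,199), black (420,188).

Run:
```python
from h import *
p=camera('top')
g=lambda u,z:ray(p,(u[0]/2.85+100-.3,u[1]/2.85+125-.3),z)
B=np.array([g(u,.085) for u in [(334,46),(451,71),(489,184),(408,275),(288,249),(252,133)]])
r=least_squares(lambda x:(B-np.c_[x[0]+.148*np.cos(x[2]-np.arange(6)*np.pi/3),x[1]+.148*np.sin(x[2]-np.arange(6)*np.pi/3)]).ravel(),[.57,.05,.3])
C=r.x[:2];print('C',C,np.degrees(r.x[2]),'res mm',(r.fun*1e3).round(1))
a=lambda n,P:print(n,P.round(4),'ang',np.degrees(np.arctan2(*(P-C)[::-1])).round(1),'r',np.hypot(*(P-C)).round(4))
a('hub',g((371,164),.05))
for b in B:a('post',b)
a('arrow',g((331,308),.018)); 
for n,u,z in [('y',(397,104),.131),('r1',(313,143),.141),('r2',(359,197),.141),('k',(420,186),.131)]:a(n,g(u,z))
```

```text
C [0.56794143 0.05337768] 18.18186920242356 res mm [-0.6 -0.5 -0.7  1.3  0.3  1.8  0.2  0.2  0.3 -1.4  0.6 -1.5]
hub [0.568  0.0533] ang -77.3 r 0.0001
post [0.708  0.0991] ang 18.1 r 0.1473
post [ 0.6775 -0.044 ] ang -41.6 r 0.1466
post [ 0.5379 -0.0897] ang -101.9 r 0.1462
post [0.4275 0.0074] ang -161.9 r 0.1478
post [0.4579 0.1507] ang 138.5 r 0.1469
post [0.5988 0.1968] ang 77.9 r 0.1467
arrow [0.3931 0.1016] ang 164.6 r 0.1814
y [0.6254 0.0216] ang -28.9 r 0.0656
r1 [0.5758 0.1195] ang 83.2 r 0.0665
r2 [0.5123 0.0651] ang 168.1 r 0.0569
k [ 0.5273 -0.0058] ang -124.5 r 0.0718
```

Call:
drive_tool([
  [[12,10,0],[0,0,7],0],
  [[12,10,0],[0,0,7],0],
  [[12,10,0],[0,0,7],0],
  [[12,10,0],[0,0,7],0],
  [[12,10,0],[0,0,7],0],
  [[12,10,0],[0,0,7],0],
  [[12,10,0],[0,0,7],0],
  [[12,10,0],[0,0,7],0],
])

```text
clock: 2.22
eef_pos: [0.2513, -0.3949, 0.205]
tool_rot: [0.797, 0.604, -0.0, 0.0]
ft_force: [-0.6, -0.2, 0.2]
grip_width: -0.0001
grasp_force: 0.0
```

Call:
drive_tool([
  [[12,10,0],[0,0,7],0],
  [[12,10,0],[0,0,7],0],
  [[12,10,0],[0,0,7],0],
  [[12,10,0],[0,0,7],0],
  [[12,10,0],[0,0,7],0],
  [[12,10,0],[0,0,7],0],
  [[12,10,0],[0,0,7],0],
  [[12,10,0],[0,0,7],0],
])

```text
clock: 2.88
eef_pos: [0.3474, -0.3149, 0.205]
tool_rot: [0.42, 0.908, -0.0, 0.0]
ft_force: [0.4, -0.4, 0.3]
grip_width: -0.0001
grasp_force: 0.0
```

Call:
drive_tool([
  [[12,10,0],[0,0,7],0],
  [[12,10,0],[0,0,7],0],
  [[12,10,0],[0,0,7],0],
  [[12,10,0],[0,0,7],0],
  [[12,10,0],[0,0,7],0],
  [[12,10,0],[0,0,7],0],
  [[12,10,0],[0,0,7],0],
  [[12,10,0],[0,0,7],0],
])

```text
clock: 3.55
eef_pos: [0.4434, -0.2349, 0.2049]
tool_rot: [-0.056, 0.998, -0.0, 0.0]
ft_force: [0.6, -0.2, 0.0]
grip_width: 0.0001
grasp_force: 0.0
```

Call:
drive_tool([
  [[12,8,0],[0,0,7],0],
  [[12,8,0],[0,0,7],0],
  [[12,8,0],[0,0,7],0],
  [[12,8,0],[0,0,7],0],
  [[12,8,0],[0,0,7],0],
  [[12,8,0],[0,0,7],0],
  [[12,8,0],[0,0,7],0],
  [[12,8,0],[0,0,7],0],
])

```text
clock: 4.22
eef_pos: [0.5394, -0.171, 0.2048]
tool_rot: [-0.518, 0.855, 0.0, -0.0]
ft_force: [-0.1, -0.7, 0.7]
grip_width: -0.0001
grasp_force: 0.0
```

Call:
drive_tool([
  [[7,14,0],[0,0,6],0],
  [[7,14,0],[0,0,6],0],
  [[7,14,0],[0,0,6],0],
  [[7,14,0],[0,0,6],0],
  [[6,16,0],[0,0,6],0],
  [[0,0,-30],[0,0,0],0],
  [[0,0,-30],[0,0,0],0],
  [[0,0,-30],[0,0,0],0],
])

```text
clock: 4.88
eef_pos: [0.5736, -0.099, 0.1145]
tool_rot: [0.72, -0.694, 0.001, -0.001]
ft_force: [-0.6, -1.1, -1.1]
grip_width: 0.0002
grasp_force: 0.0
```

Call:
drive_tool([
  [[0,0,-25],[0,0,0],0],
  [[0,0,-18],[0,0,0],0],
  [[0,0,-10],[0,0,0],0],
  [[0,0,0],[0,0,0],0],
])

```text
clock: 5.22
eef_pos: [0.5707, -0.099, 0.0592]
tool_rot: [0.72, -0.694, -0.002, 0.002]
ft_force: [-0.2, -0.0, 0.8]
grip_width: -0.0001
grasp_force: 0.0
```

```bash
cat > plan.py <<'E'
# arc plan: pusher rows (dx,dy,dtheta) along circle r, world mm
import sys,numpy as np
from workcell import get_obs
C=np.array([568.,53.4])
def cur():
    P=np.array(get_obs()['eef_pos'][:2])*1e3-C
    return np.degrees(np.arctan2(P[1],P[0]))%360,np.hypot(*P)
def plan(t0,r0,dt,n,r=152):
    P=lambda t,r:C+r*np.array([np.cos(np.radians(t)),np.sin(np.radians(t))])
    prev=P(t0,r0)
    for k in range(1,n+1):
        q=P(t0+dt*k,r); d=np.round(q-prev,0 if k<0 else 1); prev=prev+d
        print([[float(d[0]),float(d[1]),0],[0,0,dt],0],end=', ' if k%8 else '\n')
if __name__=='__main__':
    t,r=cur();print(t,r,get_obs()['ft_force'],get_obs()['eef_pos']);plan(t,r,float(sys.argv[1]),int(sys.argv[2]),float(sys.argv[3]) if len(sys.argv)>3 else 152)
E
python3 plan.py -3 64
```

```text
271.029349828451 152.46756881253836 [-0.21698066 -0.00382994  0.77345775] [ 0.57073902 -0.09904296  0.0591712 ]
[[-8.0, 0.5, 0], [0, 0, -3.0], 0], [[-7.9, 0.5, 0], [0, 0, -3.0], 0], [[-7.9, 0.9, 0], [0, 0, -3.0], 0], [[-7.9, 1.3, 0], [0, 0, -3.0], 0], [[-7.7, 1.7, 0], [0, 0, -3.0], 0], [[-7.7, 2.2, 0], [0, 0, -3.0], 0], [[-7.6, 2.5, 0], [0, 0, -3.0], 0], [[-7.4, 2.9, 0], [0, 0, -3.0], 0]
[[-7.2, 3.3, 0], [0, 0, -3.0], 0], [[-7.1, 3.7, 0], [0, 0, -3.0], 0], [[-6.8, 4.0, 0], [0, 0, -3.0], 0], [[-6.7, 4.4, 0], [0, 0, -3.0], 0], [[-6.4, 4.7, 0], [0, 0, -3.0], 0], [[-6.1, 5.1, 0], [0, 0, -3.0], 0], [[-5.9, 5.3, 0], [0, 0, -3.0], 0], [[-5.6, 5.7, 0], [0, 0, -3.0], 0]
[[-5.2, 6.0, 0], [0, 0, -3.0], 0], [[-5.0, 6.2, 0], [0, 0, -3.0], 0], [[-4.6, 6.5, 0], [0, 0, -3.0], 0], [[-4.3, 6.7, 0], [0, 0, -3.0], 0], [[-3.9, 6.9, 0], [0, 0, -3.0], 0], [[-3.6, 7.1, 0], [0, 0, -3.0], 0], [[-3.1, 7.3, 0], [0, 0, -3.0], 0], [[-2.8, 7.5, 0], [0, 0, -3.0], 0]
[[-2.4, 7.6, 0], [0, 0, -3.0], 0], [[-2.0, 7.7, 0], [0, 0, -3.0], 0], [[-1.6, 7.8, 0], [0, 0, -3.0], 0], [[-1.2, 7.8, 0], [0, 0, -3.0], 0], [[-0.8, 8.0
[... 513 characters left out ...]
, [0, 0, -3.0], 0], [[5.4, 5.9, 0], [0, 0, -3.0], 0], [[5.6, 5.6, 0], [0, 0, -3.0], 0], [[6.0, 5.2, 0], [0, 0, -3.0], 0], [[6.2, 5.0, 0], [0, 0, -3.0], 0]
[[6.5, 4.6, 0], [0, 0, -3.0], 0], [[6.7, 4.3, 0], [0, 0, -3.0], 0], [[6.9, 3.9, 0], [0, 0, -3.0], 0], [[7.2, 3.6, 0], [0, 0, -3.0], 0], [[7.2, 3.1, 0], [0, 0, -3.0], 0], [[7.5, 2.8, 0], [0, 0, -3.0], 0], [[7.6, 2.4, 0], [0, 0, -3.0], 0], [[7.7, 2.0, 0], [0, 0, -3.0], 0]
[[7.8, 1.6, 0], [0, 0, -3.0], 0], [[7.9, 1.2, 0], [0, 0, -3.0], 0], [[7.9, 0.8, 0], [0, 0, -3.0], 0], [[7.9, 0.3, 0], [0, 0, -3.0], 0], [[8.0, -0.0, 0], [0, 0, -3.0], 0], [[7.9, -0.5, 0], [0, 0, -3.0], 0], [[7.9, -0.9, 0], [0, 0, -3.0], 0], [[7.9, -1.3, 0], [0, 0, -3.0], 0]
```

Call:
drive_tool([
  [[-6,0,1],[0,0,-2],0],
  [[-6,0.4,1],[0,0,-2],0],
  [[-6,0.6,0],[0,0,-2],0],
  [[-5,0.6,0],[0,0,-2],0],
  [[0,0,0],[0,0,0],0],
])

```text
clock: 5.63
eef_pos: [0.5502, -0.098, 0.0657]
tool_rot: [-0.669, 0.743, -0.001, 0.001]
ft_force: [-0.7, -0.3, 0.9]
grip_width: -0.0002
grasp_force: 0.0
```

```bash
python3 plan.py -2 24
```

```text
263.3018180240944 152.42566826209247 [-0.69646348 -0.26331225  0.88546572] [ 0.55022119 -0.09798526  0.06572452]
[[-5.2, 1.1, 0], [0, 0, -2.0], 0], [[-5.2, 0.9, 0], [0, 0, -2.0], 0], [[-5.2, 1.1, 0], [0, 0, -2.0], 0], [[-5.2, 1.3, 0], [0, 0, -2.0], 0], [[-5.1, 1.4, 0], [0, 0, -2.0], 0], [[-5.0, 1.6, 0], [0, 0, -2.0], 0], [[-5.0, 1.8, 0], [0, 0, -2.0], 0], [[-5.0, 2.0, 0], [0, 0, -2.0], 0]
[[-4.8, 2.1, 0], [0, 0, -2.0], 0], [[-4.8, 2.3, 0], [0, 0, -2.0], 0], [[-4.7, 2.5, 0], [0, 0, -2.0], 0], [[-4.6, 2.6, 0], [0, 0, -2.0], 0], [[-4.5, 2.8, 0], [0, 0, -2.0], 0], [[-4.4, 2.9, 0], [0, 0, -2.0], 0], [[-4.4, 3.1, 0], [0, 0, -2.0], 0], [[-4.2, 3.3, 0], [0, 0, -2.0], 0]
[[-4.0, 3.3, 0], [0, 0, -2.0], 0], [[-4.0, 3.6, 0], [0, 0, -2.0], 0], [[-3.8, 3.6, 0], [0, 0, -2.0], 0], [[-3.7, 3.8, 0], [0, 0, -2.0], 0], [[-3.6, 4.0, 0], [0, 0, -2.0], 0], [[-3.4, 4.0, 0], [0, 0, -2.0], 0], [[-3.3, 4.2, 0], [0, 0, -2.0], 0], [[-3.2, 4.2, 0], [0, 0, -2.0], 0]
```

Call:
drive_tool([
  [[-5.2,1,-1],[0,0,-2],0],
  [[-5.2,1,-1],[0,0,-2],0],
  [[-5.2,1.1,0],[0,0,-2],0],
  [[-5.2,1.3,0],[0,0,-2],0],
])

```text
clock: 5.97
eef_pos: [0.5321, -0.0945, 0.0643]
tool_rot: [-0.615, 0.788, -0.003, 0.002]
ft_force: [2.1, -2.0, 1.2]
grip_width: -0.0001
grasp_force: 1.3
```

Run:
```python
from h import *
p=camera('top')
o=get_obs();print(o['eef_pos'],o['ft_force'])
cv2.imwrite('pics/c2.png',cv2.cvtColor(cv2.resize(p['image'][125:255,150:330],None,fx=4,fy=4,interpolation=cv2.INTER_CUBIC),cv2.COLOR_RGB2BGR))
```

```text
[ 0.53056124 -0.09413528  0.06410346] [-0.30272992 -0.54385658  2.36576672]
```

View pics/c2.png

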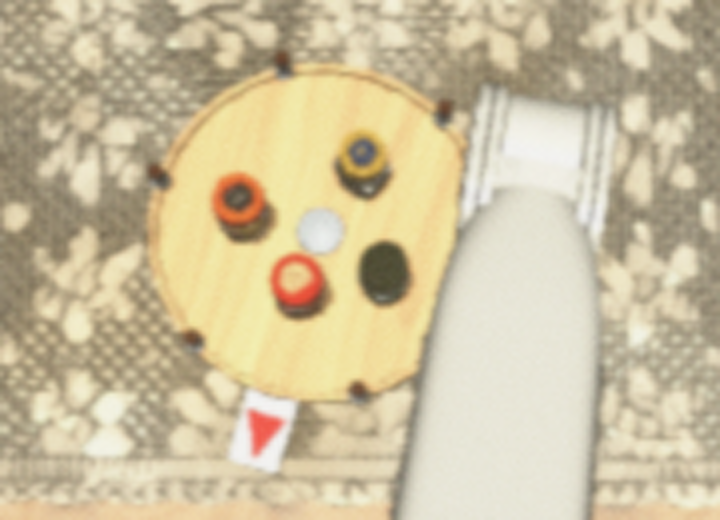

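The fingers are now against the post: they read about 3 N, and the tray has started to turn. I'll keep pushing in short strokes.

Call:
drive_tool([
  [[-5.1,1.4,-1],[0,0,-2],0],
  [[-5,1.6,-1],[0,0,-2],0],
  [[-5,1.8,0],[0,0,-2],0],
  [[-5,2,0],[0,0,-2],0],
  [[-4.8,2.1,0],[0,0,-2],0],
])

```text
clock: 6.43
eef_pos: [0.5071, -0.0866, 0.0627]
tool_rot: [-0.544, 0.839, -0.004, 0.002]
ft_force: [0.2, -4.6, 5.3]
grip_width: 0.0
grasp_force: 3.2
```

Call:
drive_tool([
  [[-4.8,2.3,1],[0,0,-2],0],
  [[-4.7,2.5,1],[0,0,-2],0],
  [[-4.6,2.6,1],[0,0,-2],0],
  [[-4.5,2.8,0],[0,0,-2],0],
])

```text
clock: 6.77
eef_pos: [0.4881, -0.0751, 0.065]
tool_rot: [-0.485, 0.875, -0.002, 0.002]
ft_force: [1.1, -1.8, 2.0]
grip_width: 0.0001
grasp_force: 1.2
```

```bash
python3 plan.py -2 16
python3 - <<'E'
from h import *
p=camera('top')
print(get_obs()['ft_force'],get_obs()['ft_torque'])
for q,z in [('jar_yellow',.101)]:
  for d in silhouettes(q,p)[:2]:
    cm=center_of_mass(d['region'])[::-1];P=ray(p,cm,z)-[.568,.0534];print(q,round(d['conf'],2),P,np.degrees(np.arctan2(*P[::-1])),np.hypot(*P))
E
```

```text
238.12080372034978 151.33790507295123 [ 1.06263669 -1.81809474  1.97658563] [ 0.48807391 -0.07511063  0.06497152]
[[-4.8, 2.3, 0], [0, 0, -2.0], 0], [[-4.4, 3.1, 0], [0, 0, -2.0], 0], [[-4.2, 3.1, 0], [0, 0, -2.0], 0], [[-4.1, 3.4, 0], [0, 0, -2.0], 0], [[-4.0, 3.4, 0], [0, 0, -2.0], 0], [[-3.9, 3.6, 0], [0, 0, -2.0], 0], [[-3.8, 3.8, 0], [0, 0, -2.0], 0], [[-3.6, 3.9, 0], [0, 0, -2.0], 0]
[[-3.5, 4.0, 0], [0, 0, -2.0], 0], [[-3.4, 4.1, 0], [0, 0, -2.0], 0], [[-3.2, 4.2, 0], [0, 0, -2.0], 0], [[-3.0, 4.3, 0], [0, 0, -2.0], 0], [[-2.9, 4.5, 0], [0, 0, -2.0], 0], [[-2.7, 4.5, 0], [0, 0, -2.0], 0], [[-2.6, 4.7, 0], [0, 0, -2.0], 0], [[-2.4, 4.7, 0], [0, 0, -2.0], 0]
[-0.51257965  0.25468787  3.47474588] [-0.07162244 -0.18355881 -0.0064938 ]
jar_yellow 0.72 [ 0.03624261 -0.0490269 ] -53.526729878147705 0.06096854639724799
```

Run:
```python
from h import *
a=camera('top')['image'][125:255,150:330];b=camera('side')['image'][130:260,190:370]
f=lambda i:cv2.resize(i,None,fx=4,fy=4,interpolation=cv2.INTER_CUBIC)
w=camera('wrist')['image']
c=np.hstack([cv2.resize(f(b),(415,300)),cv2.resize(w,(385,300))]);d=np.zeros((300,800,3),np.uint8);d[:,:415]=cv2.resize(f(a),(415,300))
cv2.imwrite('pics/c3.png',cv2.cvtColor(np.vstack([d,c]),cv2.COLOR_RGB2BGR))
```

```text
(no output)
```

View pics/c3.png

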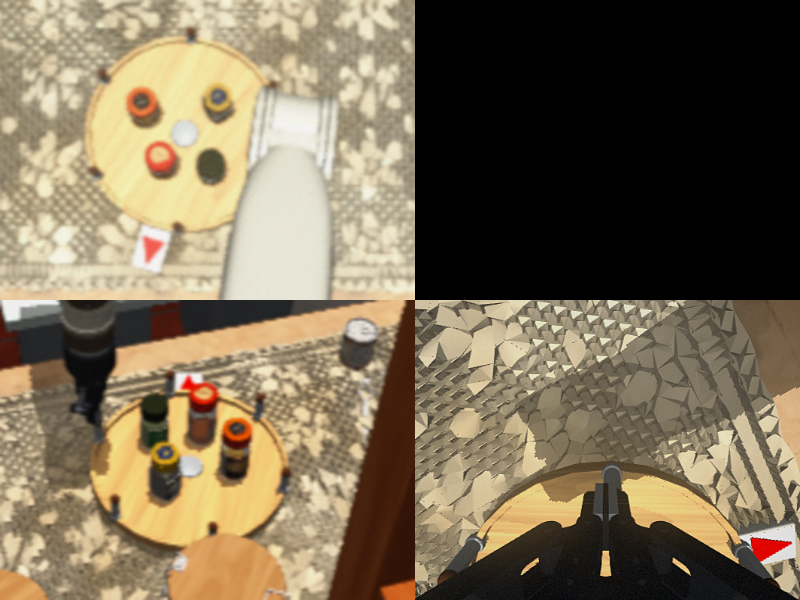

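The top view shows the tray turning with all the jars upright. In the wrist view the fingers sit against the post. I'll carry on.

Call:
drive_tool([
  [[-4.6,2.5,0],[0,0,-2],0],
  [[-4.4,3.0,0],[0,0,-2],0],
  [[-4.2,3.1,0],[0,0,-2],0],
  [[-4.1,3.4,0],[0,0,-2],0],
])

```text
clock: 7.35
eef_pos: [0.47, -0.0627, 0.0639]
tool_rot: [-0.422, 0.906, -0.001, 0.001]
ft_force: [1.8, -1.0, 5.7]
grip_width: -0.0001
grasp_force: 2.7
```

```bash
python3 plan.py -2 16 151
```

```text
229.82834179223173 151.9663813269153 [ 1.76942479 -0.97144607  5.72742294] [ 0.46996956 -0.06271982  0.06390048]
[[-3.3, 4.2, 0], [0, 0, -2.0], 0], [[-3.9, 3.6, 0], [0, 0, -2.0], 0], [[-3.7, 3.8, 0], [0, 0, -2.0], 0], [[-3.6, 3.8, 0], [0, 0, -2.0], 0], [[-3.4, 4.0, 0], [0, 0, -2.0], 0], [[-3.3, 4.1, 0], [0, 0, -2.0], 0], [[-3.2, 4.2, 0], [0, 0, -2.0], 0], [[-3.0, 4.4, 0], [0, 0, -2.0], 0]
[[-2.9, 4.4, 0], [0, 0, -2.0], 0], [[-2.7, 4.5, 0], [0, 0, -2.0], 0], [[-2.5, 4.6, 0], [0, 0, -2.0], 0], [[-2.4, 4.7, 0], [0, 0, -2.0], 0], [[-2.2, 4.8, 0], [0, 0, -2.0], 0], [[-2.0, 4.9, 0], [0, 0, -2.0], 0], [[-1.9, 4.9, 0], [0, 0, -2.0], 0], [[-1.7, 5.0, 0], [0, 0, -2.0], 0]
```

Call:
drive_tool([
  [[-3.6,3.8,1],[0,0,-2],0],
  [[-3.8,3.6,1],[0,0,-2],0],
  [[-3.7,3.8,1],[0,0,-2],0],
  [[-3.6,3.8,1],[0,0,-2],0],
])

```text
clock: 7.68
eef_pos: [0.4529, -0.047, 0.0666]
tool_rot: [-0.358, 0.934, 0.001, -0.001]
ft_force: [-0.6, 0.2, -0.6]
grip_width: -0.0002
grasp_force: 0.0
```

Call:
drive_tool([
  [[-3.4,4.0,0],[0,0,-2],0],
  [[-3.3,4.1,0],[0,0,-2],0],
  [[-3.2,4.2,0],[0,0,-2],0],
  [[-3.0,4.4,0],[0,0,-2],0],
])

```text
clock: 8.02
eef_pos: [0.4397, -0.0302, 0.0663]
tool_rot: [-0.292, 0.956, 0.001, -0.001]
ft_force: [-0.3, 0.6, 0.6]
grip_width: 0.0001
grasp_force: 0.0
```

```bash
python3 plan.py -2 16 151;  python3 - <<'E'
from h import *
p=camera('top')
print(get_obs()['ft_force'])
for q,z in [('jar_yellow',.101)]:
  for d in silhouettes(q,p)[:2]:
    cm=center_of_mass(d['region'])[::-1];P=ray(p,cm,z)-[.568,.0534];print(q,round(d['conf'],2),P,np.degrees(np.arctan2(*P[::-1])),np.hypot(*P))
E
```

```text
213.0813244974233 153.12876627751112 [-0.26528997  0.57077966  0.60206654] [ 0.43969392 -0.0301821   0.06631423]
[[-1.0, 5.6, 0], [0, 0, -2.0], 0], [[-2.7, 4.6, 0], [0, 0, -2.0], 0], [[-2.4, 4.6, 0], [0, 0, -2.0], 0], [[-2.4, 4.8, 0], [0, 0, -2.0], 0], [[-2.1, 4.8, 0], [0, 0, -2.0], 0], [[-2.0, 4.9, 0], [0, 0, -2.0], 0], [[-1.8, 4.9, 0], [0, 0, -2.0], 0], [[-1.6, 5.0, 0], [0, 0, -2.0], 0]
[[-1.5, 5.1, 0], [0, 0, -2.0], 0], [[-1.3, 5.1, 0], [0, 0, -2.0], 0], [[-1.1, 5.2, 0], [0, 0, -2.0], 0], [[-0.9, 5.1, 0], [0, 0, -2.0], 0], [[-0.7, 5.3, 0], [0, 0, -2.0], 0], [[-0.6, 5.2, 0], [0, 0, -2.0], 0], [[-0.4, 5.3, 0], [0, 0, -2.0], 0], [[-0.2, 5.2, 0], [0, 0, -2.0], 0]
[-1.63006619  0.80688138 -0.25256304]
jar_yellow 0.44 [ 0.02754088 -0.05615235] -63.873572471882916 0.06254267828278734
```

Run:
```python
from h import *
a=camera('top')['image'][125:255,150:330];b=camera('side')['image'][130:260,190:370]
f=lambda i:cv2.resize(i,(415,300),interpolation=cv2.INTER_CUBIC)
w=camera('wrist')['image']
d=np.vstack([np.hstack([f(a),f(b)[:,:385]]),np.hstack([cv2.resize(w,(400,300)),cv2.resize(w[150:380,150:456],(400,300))])])
cv2.imwrite('pics/c4.png',cv2.cvtColor(d,cv2.COLOR_RGB2BGR))
```

```text
(no output)
```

View pics/c4.png

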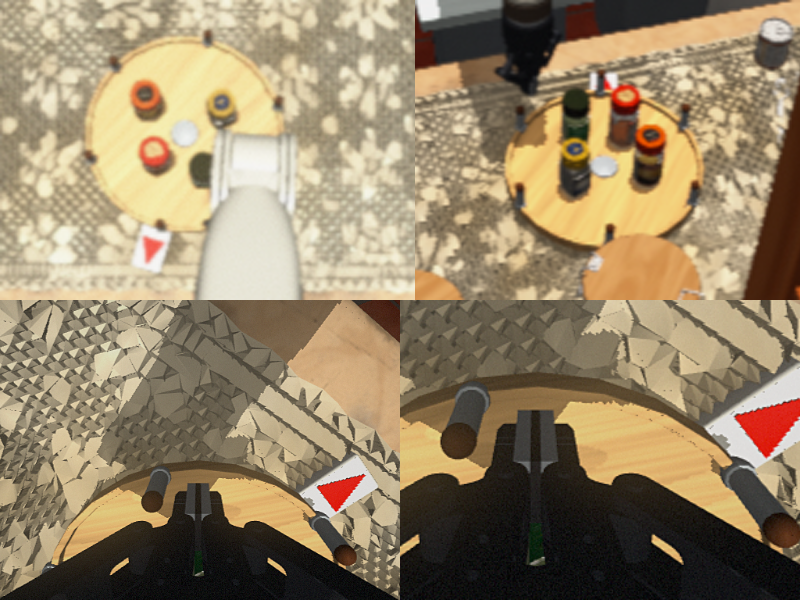

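The fingers slipped past the post, which is now at left in the wrist view (crop collar (470,385), ball (460,440)). I'll find the true offset between fingers and post from the wrist camera.

Run:
```python
from h import *
from scipy.spatial.transform import Rotation as Ro
p=camera('wrist');o=get_obs();T=np.array(o['eef_pos']);R=Ro.from_quat(o['tool_rot']).as_matrix()
print('tcp',T,'cam pos',-p['view'][:3,:3].T@p['view'][:3,3])
for n,d in [('tcp',(0,0,0)),('x+11',(.011,0,0)),('x-11',(-.011,0,0)),('y+8',(0,.008,0))]: print(n,proj(p,T+R@np.array(d))[0].round(0))
g=lambda x,y:(x*306/400+150,y*230/300+150)
C=np.array([.568,.0534])
for n,u,z in [('collarL',(70,85),.048),('ballL',(60,140),.085),('collarR',(337,170),.048),('ballR',(380,230),.085),('arrow',(372,128),.018)]:
    P=ray(p,g(*u),z);d=P-C;print(n,P.round(4),np.degrees(np.arctan2(d[1],d[0])).round(1)%360,np.hypot(*d).round(4))
print('toolx',R[:,0],'tooly',R[:,1])
```

```text
tcp [ 0.44070672 -0.03074736  0.06673811] cam pos [ 0.37637747 -0.07659851  0.23693008]
tcp [256. 227.]
x+11 [256. 209.]
x-11 [256. 244.]
y+8 [270. 227.]
collarL [ 0.46   -0.0583] 226.0 0.1554
ballL [ 0.4671 -0.0524] 226.4 0.1462
collarR [0.4223 0.0844] 168.0 0.149
ballR [0.4258 0.0904] 165.4 0.147
arrow [0.3964 0.1072] 162.6 0.1799
toolx [-8.28235957e-01 -5.60379434e-01  2.99510426e-04] tooly [-5.60379376e-01  8.28236009e-01  2.60209886e-04]
```

Run:
```python
from h import *
from scipy.spatial.transform import Rotation as Ro
p=camera('wrist');o=get_obs();T=np.array(o['eef_pos']);R=Ro.from_quat(o['tool_rot']).as_matrix()
for dz in (0,.01,.02,.03): print('wrist dz',dz,[proj(p,T+R@np.array([x,0,0])+[0,0,dz])[0].round(0).tolist() for x in (-.011,0,.011)])
s=camera('side')
for dz in (0,.01,.02,.03): print('side dz',dz,proj(s,T+[0,0,dz])[0].round(1))
P=np.array([.568+.148*np.cos(np.radians(226)),.0534+.148*np.sin(np.radians(226))])
print('post base/top side',proj(s,[*P,.035]),proj(s,[*P,.09]))
c=np.hstack([cv2.resize(s['image'][130:200,205:275],(400,400),interpolation=cv2.INTER_CUBIC),cv2.resize(p['image'][170:290,190:310],(400,400),interpolation=cv2.INTER_CUBIC)])
cv2.imwrite('pics/c5.png',cv2.cvtColor(c,cv2.COLOR_RGB2BGR))
```

```text
wrist dz 0 [[256.0, 243.0], [256.0, 227.0], [256.0, 209.0]]
wrist dz 0.01 [[256.0, 252.0], [256.0, 234.0], [256.0, 216.0]]
wrist dz 0.02 [[256.0, 261.0], [256.0, 243.0], [257.0, 224.0]]
wrist dz 0.03 [[257.0, 271.0], [257.0, 252.0], [257.0, 232.0]]
side dz 0 [239.1 174.8]
side dz 0.01 [239. 173.]
side dz 0.02 [239.  171.2]
side dz 0.03 [238.9 169.3]
post base/top side [[234.89174489 186.64184926]] [[234.47192689 176.78840018]]
```

View pics/c5.png

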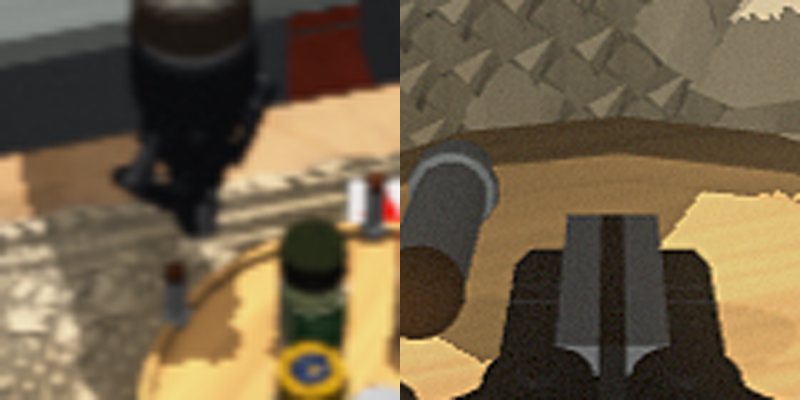

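The side and wrist views both put the real fingertips 20–25 mm above the commanded TCP height, so they only rubbed over the ball top. I'll lift, go back behind the post and work lower.

Call:
drive_tool([
  [[0,0,30],[0,0,0],0],
  [[0,0,25],[0,0,0],0],
  [[13,-11.7,0],[0,0,6.5],0],
  [[13,-11.7,0],[0,0,6.5],0],
  [[13,-11.7,0],[0,0,6.5],0],
  [[13,-11.7,0],[0,0,6.5],0],
  [[0,0,-25],[0,0,0],0],
  [[0,0,-25],[0,0,0],0],
])

```text
clock: 9.08
eef_pos: [0.4955, -0.0787, 0.0728]
tool_rot: [-0.5, 0.866, -0.002, 0.002]
ft_force: [0.2, 0.0, -0.8]
grip_width: -0.0
grasp_force: 0.0
```

Call:
drive_tool([
  [[0,0,-5],[0,0,0],0],
  [[0,0,-5],[0,0,0],0],
  [[0,0,-5],[0,0,0],0],
  [[0,0,0],[0,0,0],0],
])

```text
clock: 9.42
eef_pos: [0.4927, -0.0774, 0.0569]
tool_rot: [-0.5, 0.866, 0.0, -0.0]
ft_force: [-0.8, -0.6, -0.6]
grip_width: 0.0001
grasp_force: 0.0
```

Run:
```python
from h import *
from scipy.spatial.transform import Rotation as Ro
p=camera('wrist');o=get_obs();T=np.array(o['eef_pos']);R=Ro.from_quat(o['tool_rot']).as_matrix()
print(T,o['ft_force'])
for dz in (0,.02): print('wrist dz',dz,[proj(p,T+R@np.array([x,0,0])+[0,0,dz])[0].round(0).tolist() for x in (-.011,0,.011)])
s=camera('side')
c=np.hstack([cv2.resize(s['image'][150:220,200:270],(400,400),interpolation=cv2.INTER_CUBIC),cv2.resize(p['image'][170:290,190:310],(400,400),interpolation=cv2.INTER_CUBIC)])
cv2.imwrite('pics/c6.png',cv2.cvtColor(c,cv2.COLOR_RGB2BGR))
```

```text
[ 0.49301316 -0.07742202  0.05748283] [-0.16815705 -0.1684467   0.91838306]
wrist dz 0 [[255.0, 245.0], [256.0, 229.0], [256.0, 211.0]]
wrist dz 0.02 [[256.0, 263.0], [256.0, 245.0], [256.0, 226.0]]
```

View pics/c6.png

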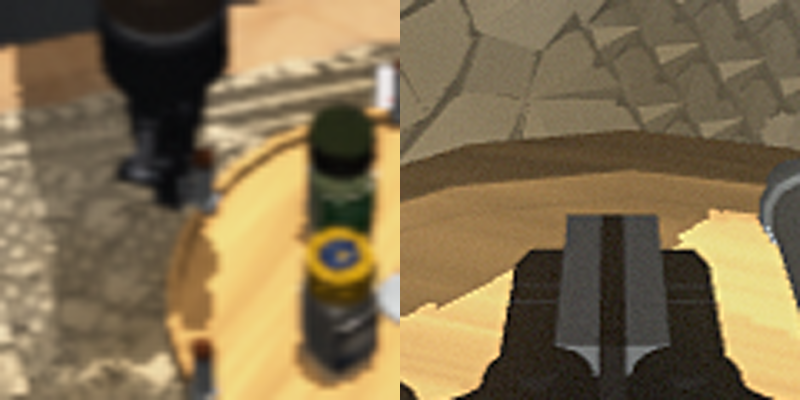

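Call:
drive_tool([
  [[0,0,-4],[0,0,0],0],
  [[0,0,-4],[0,0,0],0],
  [[-4.5,2.6,0],[0,0,-2],0],
  [[-4.5,2.7,0],[0,0,-2],0],
  [[-4.4,2.9,0],[0,0,-2],0],
  [[0,0,0],[0,0,0],0],
])

```text
clock: 10.02
eef_pos: [0.4784, -0.0688, 0.0488]
tool_rot: [-0.454, 0.891, 0.0, -0.0]
ft_force: [0.2, 1.0, 0.8]
grip_width: -0.0002
grasp_force: 0.0
```

```bash
python3 plan.py -2 16 151
```

```text
233.7445668299822 151.54599049150548 [0.15672191 0.96967078 0.80527751] [ 0.4783778  -0.06880495  0.04883816]
[[-3.9, 3.6, 0], [0, 0, -2.0], 0], [[-4.1, 3.4, 0], [0, 0, -2.0], 0], [[-3.9, 3.4, 0], [0, 0, -2.0], 0], [[-3.9, 3.7, 0], [0, 0, -2.0], 0], [[-3.7, 3.7, 0], [0, 0, -2.0], 0], [[-3.5, 3.9, 0], [0, 0, -2.0], 0], [[-3.5, 4.0, 0], [0, 0, -2.0], 0], [[-3.3, 4.1, 0], [0, 0, -2.0], 0]
[[-3.1, 4.2, 0], [0, 0, -2.0], 0], [[-3.0, 4.3, 0], [0, 0, -2.0], 0], [[-2.9, 4.5, 0], [0, 0, -2.0], 0], [[-2.7, 4.5, 0], [0, 0, -2.0], 0], [[-2.5, 4.6, 0], [0, 0, -2.0], 0], [[-2.4, 4.7, 0], [0, 0, -2.0], 0], [[-2.2, 4.8, 0], [0, 0, -2.0], 0], [[-2.0, 4.9, 0], [0, 0, -2.0], 0]
```

Call:
drive_tool([
  [[-4,3.5,0],[0,0,-2],0],
  [[-4.1,3.4,0],[0,0,-2],0],
  [[-3.9,3.4,0],[0,0,-2],0],
  [[-3.9,3.7,0],[0,0,-2],0],
  [[-3.7,3.7,0],[0,0,-2],0],
])

```text
clock: 10.43
eef_pos: [0.4603, -0.0525, 0.0492]
tool_rot: [-0.374, 0.927, -0.001, 0.0]
ft_force: [-0.2, -2.2, 0.1]
grip_width: -0.0001
grasp_force: 1.0
```

```bash
cat > chk.py <<'E'
from h import *
from plan import cur
p=camera('top');o=get_obs();print('t',o['clock'],'z',o['eef_pos'][2],'f',np.round(o['ft_force'],1),'pusher',np.round(cur(),1))
D={'jar_yellow':.131,'jar_red_a':.141,'jar_black':.131}
for q in D:
  for d in silhouettes(q,p)[:2 if 'red' in q else 1]:
    cm=center_of_mass(d['region'])[::-1];P=ray(p,cm,D[q]-.03)-[.568,.0534];print(q,round(d['conf'],2),'ang',np.degrees(np.arctan2(*P[::-1])).round(1),'r',np.hypot(*P).round(3))
E
python3 chk.py
```

```text
t 10.4833 z 0.04904294209628871 f [-0.3  0.   0.1] pusher [224.  151.2]
jar_yellow 0.62 ang -71.7 r 0.061
jar_red_a 0.48 ang 47.0 r 0.066
jar_red_a 0.45 ang 126.5 r 0.061
jar_black 0.57 ang -165.0 r 0.07
```

Call:
drive_tool([
  [[-3.5,3.8,0],[0,0,-2],0],
  [[-3.5,4.0,0],[0,0,-2],0],
  [[-3.3,4.1,0],[0,0,-2],0],
  [[-3.1,4.2,0],[0,0,-2],0],
  [[-3.0,4.3,0],[0,0,-2],0],
])

```text
clock: 11.05
eef_pos: [0.4436, -0.0318, 0.0491]
tool_rot: [-0.292, 0.956, -0.001, 0.0]
ft_force: [-0.2, -3.0, 1.4]
grip_width: -0.0002
grasp_force: 1.1
```

Call:
drive_tool([
  [[-2.9,4.5,0],[0,0,-2],0],
  [[-2.7,4.5,0],[0,0,-2],0],
  [[-2.5,4.6,0],[0,0,-2],0],
  [[-2.4,4.7,0],[0,0,-2],0],
  [[-2.2,4.8,0],[0,0,-2],0],
])

```text
clock: 11.47
eef_pos: [0.4305, -0.0086, 0.0489]
tool_rot: [-0.208, 0.978, -0.001, -0.0]
ft_force: [-1.0, -3.0, 1.0]
grip_width: 0.0005
grasp_force: 1.1
```

```bash
python3 plan.py -2.5 56 151
```

```text
204.25978483567783 150.8227957204732 [-0.96087483 -2.99060174  0.96565747] [ 0.43049608 -0.00856925  0.04894133]
[[-2.7, 6.0, 0], [0, 0, -2.5], 0], [[-2.3, 6.2, 0], [0, 0, -2.5], 0], [[-2.1, 6.2, 0], [0, 0, -2.5], 0], [[-1.7, 6.4, 0], [0, 0, -2.5], 0], [[-1.5, 6.4, 0], [0, 0, -2.5], 0], [[-1.2, 6.5, 0], [0, 0, -2.5], 0], [[-0.9, 6.5, 0], [0, 0, -2.5], 0], [[-0.7, 6.6, 0], [0, 0, -2.5], 0]
[[-0.3, 6.5, 0], [0, 0, -2.5], 0], [[-0.1, 6.6, 0], [0, 0, -2.5], 0], [[0.2, 6.6, 0], [0, 0, -2.5], 0], [[0.6, 6.6, 0], [0, 0, -2.5], 0], [[0.8, 6.5, 0], [0, 0, -2.5], 0], [[1.0, 6.5, 0], [0, 0, -2.5], 0], [[1.4, 6.5, 0], [0, 0, -2.5], 0], [[1.7, 6.3, 0], [0, 0, -2.5], 0]
[[1.9, 6.3, 0], [0, 0, -2.5], 0], [[2.2, 6.2, 0], [0, 0, -2.5], 0], [[2.5, 6.2, 0], [0, 0, -2.5], 0], [[2.7, 5.9, 0], [0, 0, -2.5], 0], [[3.0, 5.9, 0], [0, 0, -2.5], 0], [[3.2, 5.8, 0], [0, 0, -2.5], 0], [[3.5, 5.5, 0], [0, 0, -2.5], 0], [[3.7, 5.5, 0], [0, 0, -2.5], 0]
[[4.0, 5.2, 0], [0, 0, -2.5], 0], [[4.2, 5.1, 0], [0, 0, -2.5], 0], [[4.4, 4.9, 0], [0, 0, -2.5], 0], [[4.6, 4.7, 0], [0, 0, -2.5], 0], [[4.8, 4.5, 0], [0, 0, -2.5]
[... 229 characters left out ...]
0, -2.5], 0], [[6.0, 2.6, 0], [0, 0, -2.5], 0], [[6.2, 2.3, 0], [0, 0, -2.5], 0], [[6.3, 2.1, 0], [0, 0, -2.5], 0], [[6.3, 1.7, 0], [0, 0, -2.5], 0]
[[6.4, 1.5, 0], [0, 0, -2.5], 0], [[6.5, 1.2, 0], [0, 0, -2.5], 0], [[6.5, 0.9, 0], [0, 0, -2.5], 0], [[6.6, 0.7, 0], [0, 0, -2.5], 0], [[6.6, 0.3, 0], [0, 0, -2.5], 0], [[6.6, 0.1, 0], [0, 0, -2.5], 0], [[6.5, -0.3, 0], [0, 0, -2.5], 0], [[6.6, -0.5, 0], [0, 0, -2.5], 0]
[[6.5, -0.8, 0], [0, 0, -2.5], 0], [[6.5, -1.1, 0], [0, 0, -2.5], 0], [[6.5, -1.3, 0], [0, 0, -2.5], 0], [[6.4, -1.7, 0], [0, 0, -2.5], 0], [[6.3, -1.9, 0], [0, 0, -2.5], 0], [[6.2, -2.2, 0], [0, 0, -2.5], 0], [[6.1, -2.5, 0], [0, 0, -2.5], 0], [[6.0, -2.7, 0], [0, 0, -2.5], 0]
```

Call:
drive_tool([
  [[-2.7,6.0,0],[0,0,-2.5],0],
  [[-2.3,6.2,0],[0,0,-2.5],0],
  [[-2.1,6.2,0],[0,0,-2.5],0],
  [[-1.7,6.4,0],[0,0,-2.5],0],
])

```text
clock: 11.8
eef_pos: [0.4215, 0.0163, 0.0489]
tool_rot: [-0.121, 0.993, -0.001, -0.0]
ft_force: [-0.9, -2.1, -0.2]
grip_width: 0.0003
grasp_force: 1.2
```

Call:
drive_tool([
  [[-1.5,6.4,0],[0,0,-2.5],0],
  [[-1.2,6.5,0],[0,0,-2.5],0],
  [[-0.9,6.5,0],[0,0,-2.5],0],
  [[-0.7,6.6,0],[0,0,-2.5],0],
])

```text
clock: 12.13
eef_pos: [0.4169, 0.0424, 0.0488]
tool_rot: [-0.034, 0.999, -0.001, -0.001]
ft_force: [-0.7, -2.8, 0.7]
grip_width: 0.0002
grasp_force: 1.2
```

Call:
drive_tool([
  [[-0.3,6.5,0],[0,0,-2.5],0],
  [[-0.1,6.6,0],[0,0,-2.5],0],
  [[0.2,6.6,0],[0,0,-2.5],0],
  [[0.6,6.6,0],[0,0,-2.5],0],
])

```text
clock: 12.47
eef_pos: [0.417, 0.0688, 0.0487]
tool_rot: [0.053, 0.999, -0.001, -0.001]
ft_force: [-2.3, -1.6, 0.7]
grip_width: 0.0002
grasp_force: 1.2
```

Call:
drive_tool([
  [[0.8,6.5,0],[0,0,-2.5],0],
  [[1.0,6.5,0],[0,0,-2.5],0],
  [[1.4,6.5,0],[0,0,-2.5],0],
  [[1.7,6.3,0],[0,0,-2.5],0],
])

```text
clock: 12.8
eef_pos: [0.4217, 0.0947, 0.0486]
tool_rot: [0.139, 0.99, -0.001, -0.001]
ft_force: [-1.8, -2.1, 1.7]
grip_width: 0.0
grasp_force: 1.2
```

Call:
drive_tool([
  [[1.9,6.3,0],[0,0,-2.5],0],
  [[2.2,6.2,0],[0,0,-2.5],0],
  [[2.5,6.2,0],[0,0,-2.5],0],
  [[2.7,5.9,0],[0,0,-2.5],0],
])

```text
clock: 13.13
eef_pos: [0.4309, 0.1194, 0.0485]
tool_rot: [0.225, 0.974, -0.001, -0.001]
ft_force: [-2.0, -2.0, 1.0]
grip_width: -0.0002
grasp_force: 1.2
```

Call:
drive_tool([
  [[3.0,5.9,0],[0,0,-2.5],0],
  [[3.2,5.8,0],[0,0,-2.5],0],
  [[3.5,5.5,0],[0,0,-2.5],0],
  [[3.7,5.5,0],[0,0,-2.5],0],
])

```text
clock: 13.47
eef_pos: [0.4443, 0.1422, 0.0485]
tool_rot: [0.309, 0.951, -0.001, -0.001]
ft_force: [-2.6, -0.9, 1.4]
grip_width: -0.0002
grasp_force: 1.3
```

```bash
python3 chk.py
```

```text
t 13.5167 z 0.04873344308922256 f [0.1 0.2 0.3] pusher [143.7 151.8]
jar_yellow 0.48 ang -151.0 r 0.062
jar_red_a 0.53 ang 47.0 r 0.058
jar_red_a 0.51 ang -35.1 r 0.066
jar_black 0.65 ang 114.5 r 0.064
```

Call:
drive_tool([
  [[4.0,5.2,0],[0,0,-2.5],0],
  [[4.2,5.1,0],[0,0,-2.5],0],
  [[4.4,4.9,0],[0,0,-2.5],0],
  [[4.6,4.7,0],[0,0,-2.5],0],
])

```text
clock: 14.0
eef_pos: [0.4615, 0.1617, 0.0486]
tool_rot: [0.391, 0.92, -0.001, -0.001]
ft_force: [-1.5, -0.3, 1.3]
grip_width: 0.0003
grasp_force: 1.2
```

Call:
drive_tool([
  [[4.8,4.5,0],[0,0,-2.5],0],
  [[5.0,4.3,0],[0,0,-2.5],0],
  [[5.2,4.0,0],[0,0,-2.5],0],
  [[5.4,3.9,0],[0,0,-2.5],0],
])

```text
clock: 14.33
eef_pos: [0.4819, 0.1786, 0.0486]
tool_rot: [0.47, 0.883, -0.0, -0.001]
ft_force: [-3.2, 1.0, 0.6]
grip_width: 0.0001
grasp_force: 1.2
```

Call:
drive_tool([
  [[5.5,3.6,0],[0,0,-2.5],0],
  [[5.7,3.3,0],[0,0,-2.5],0],
  [[5.8,3.1,0],[0,0,-2.5],0],
  [[6.0,2.8,0],[0,0,-2.5],0],
])

```text
clock: 14.67
eef_pos: [0.5051, 0.1916, 0.0486]
tool_rot: [0.545, 0.839, -0.0, -0.001]
ft_force: [-2.4, 1.0, 1.0]
grip_width: 0.0002
grasp_force: 1.2
```

Call:
drive_tool([
  [[6.0,2.6,0],[0,0,-2.5],0],
  [[6.2,2.3,0],[0,0,-2.5],0],
  [[6.3,2.1,0],[0,0,-2.5],0],
  [[0,0,0],[0,0,0],0],
])

```text
clock: 15.0
eef_pos: [0.5253, 0.1988, 0.0488]
tool_rot: [0.598, 0.802, 0.0, -0.0]
ft_force: [-1.5, 0.1, 0.5]
grip_width: 0.0003
grasp_force: 0.9
```

```bash
cat > fine.py <<'E'
from h import *
import sys
from chk import *
C=np.array([.568,.0534]);im=p['image'].astype(int);R,G,B=np.moveaxis(im,-1,0)
red=(R>180)&(G<130)&(B<130);red[:224]=0;red[250:]=0;red[:,:200]=0;red[:,235:]=0
m=center_of_mass(red)[::-1];P=ray(p,m,.018)-C;print('arrow',red.sum(),P,np.degrees(np.arctan2(*P[::-1])),np.hypot(*P))
d=silhouettes('jar_yellow',p)[0];b=d['bbox'];print('top bbox',b,d['region'].sum())
s=camera('side');e=silhouettes('jar_yellow',s)[0]
# fit jar cylinder silhouette jointly: compare convex-hull projection to mask bboxes in both views
t=np.linspace(0,2*np.pi,40)
def hullbox(pic,x):
    X=np.vstack([np.c_[x[0]+.021*np.cos(t),x[1]+.021*np.sin(t),np.full(40,z)] for z in (.035,.131)]);q=proj(pic,X);return q
def masks(pic,x):
    h=cv2.convexHull(hullbox(pic,x).astype(np.float32)*8)[:,0].astype(np.int32);M=np.zeros((384,512),np.uint8);cv2.fillConvexPoly(M,h,1,cv2.LINE_8,3);return M
x0=C+ray(p,center_of_mass(d['region'])[::-1],.1)-C
for nm,L in (('both',((p,d),(s,e))),('top',((p,d),)),('side',((s,e),))):
    best=[]
    for dx in np.arange(-.016,.0161,.001):
        for dy in np.arange(-.016,.0161,.001):
            x=x0+[dx,dy];sc=0
            for pic,dd in L:
                M=masks(pic,x)>0;sc+=(M&dd['region']).sum()/(M|dd['region']).sum()
            best.append((sc,*x))
    best=np.array(best);w=best[best[:,0]>best[:,0].max()-.03];x=w[:,1:].mean(0);P=x-C
    print(nm,best[:,0].max().round(2),P.round(4),'ang',np.degrees(np.arctan2(*P[::-1]))%360,'r',np.hypot(*P))
cv2.imwrite(sys.argv[1],cv2.cvtColor(cv2.resize(p['image'][130:255,165:290],(600,600),interpolation=cv2.INTER_CUBIC),cv2.COLOR_RGB2BGR))
E
python3 fine.py pics/f1.png
```

```text
t 15.05 z 0.04869082869798932 f [-1.4  0.5  0.5] pusher [106.7 151.6]
jar_yellow 0.71 ang 171.4 r 0.061
jar_red_a 0.55 ang 8.4 r 0.058
jar_red_a 0.18 ang -103.9 r 0.433
jar_black 0.73 ang 76.3 r 0.07
arrow 0 [nan nan] nan nan
top bbox [220.3, 190.3, 236.6, 205.7] 176
both 1.71 [-0.0591  0.0104] ang 170.0540245458395 r 0.06000563370031373
top 0.88 [-0.0594  0.0094] ang 170.9647755510247 r 0.06011995700244319
side 0.88 [-0.0628  0.013 ] ang 168.2859524493148 r 0.06413068582931732
  results = [sum_labels(input * grids[dir].astype(float), labels, index) / normalizer
```

View pics/f1.png

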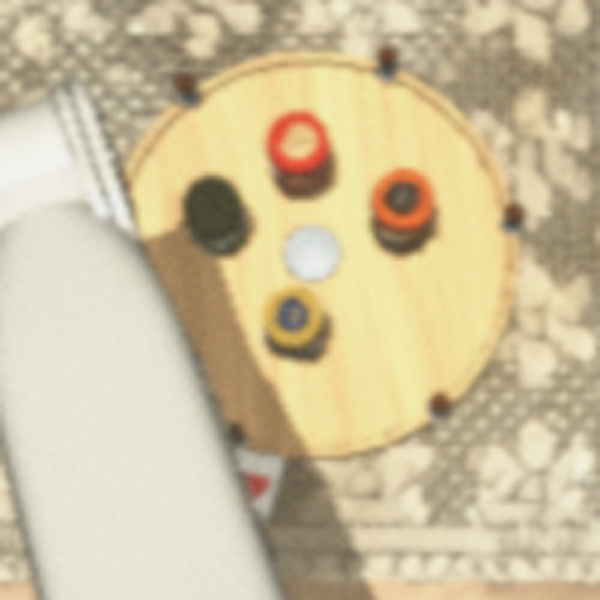

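The yellow cap is at (295,315), with the hub at (312,252) and the arrow partly hidden at (258,485). The jar needs about 5.5° more, plus the spring-back.

Call:
drive_tool([
  [[6.3,1.7,0],[0,0,-2.5],0],
  [[6.4,1.5,0],[0,0,-2.5],0],
  [[3.5,0.7,0],[0,0,-1.5],0],
  [[0,0,0],[0,0,0],0],
  [[-10,-2,0],[0,0,3],0],
  [[-12,-3,0],[0,0,3],0],
  [[0,0,30],[0,0,0],0],
  [[0,0,40],[0,0,0],0],
])

```text
clock: 16.02
eef_pos: [0.5145, 0.1957, 0.1156]
tool_rot: [0.601, 0.799, -0.004, -0.002]
ft_force: [1.3, 0.7, 0.1]
grip_width: -0.0003
grasp_force: 0.0
```

Call:
drive_tool([
  [[0,30,30],[0,0,0],0],
  [[0,40,0],[0,0,0],0],
  [[0,40,0],[0,0,0],0],
  [[0,40,0],[0,0,0],0],
  [[0,40,0],[0,0,0],0],
  [[0,0,0],[0,0,0],0],
  [[0,0,0],[0,0,0],0],
])

```text
clock: 16.6
eef_pos: [0.5181, 0.3891, 0.1476]
tool_rot: [0.6, 0.8, -0.0, 0.0]
ft_force: [-0.0, 0.3, 0.5]
grip_width: 0.0
grasp_force: 0.0
```

```bash
sed -i 's/R>180)&(G<130)&(B<130)/R-G>60)\&(R-B>60)/' fine.py; python3 fine.py pics/f2.png
```

```text
t 16.65 z 0.14784072594733896 f [-0.2 -0.4  0.4] pusher [ 98.5 337.7]
jar_yellow 0.19 ang -103.6 r 0.434
jar_red_a 0.78 ang -79.7 r 0.067
jar_red_a 0.56 ang 1.5 r 0.059
jar_black 0.5 ang 71.4 r 0.069
arrow 60 [-0.17224071  0.05032764] 163.71197199799323 0.17944284553653453
top bbox [343.0, 199.9, 366.3, 219.6] 278
both 0.71 [-0.1013 -0.4272] ang 256.6650918410534 r 0.439087557694019
top 0.71 [-0.1013 -0.4272] ang 256.6650918410534 r 0.439087557694019
side 0.0 [-0.1021 -0.4224] ang 256.4161411185819 r 0.4345719715944199
```

View pics/f2.png

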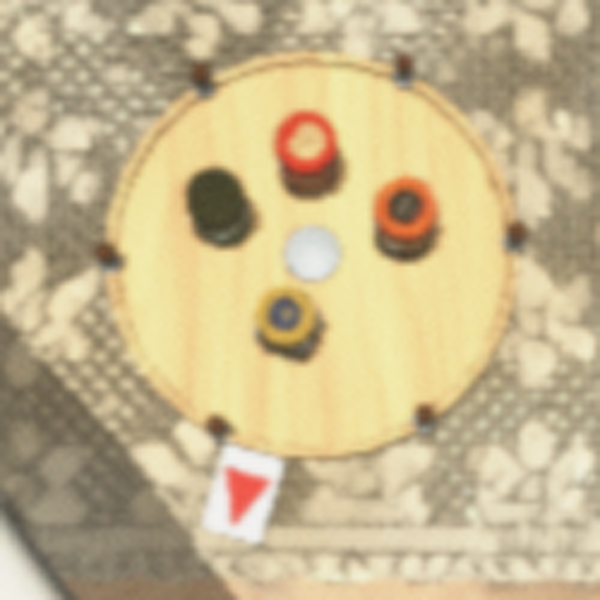

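The view shows the yellow cap at (286,314), the arrow centred near (246,493) with the tongue centre at (245,495), and the balls at (201,76), (404,67), (517,232), (425,415), (218,426) and (107,254). All the jars are upright.

```bash
cat > rot.py <<'E'
from h import *
p=camera('top')
g=lambda u,z:ray(p,((u[0]+.5)/4.8+165-.5,(u[1]+.5)/4.8+130-.5),z)
B=np.array([g(u,.085) for u in [(404,67),(517,232),(425,415),(218,426),(107,254),(201,76)]])
r=least_squares(lambda x:(B-np.c_[x[0]+.148*np.cos(x[2]-np.arange(6)*np.pi/3),x[1]+.148*np.sin(x[2]-np.arange(6)*np.pi/3)]).ravel(),[.57,.05,-.3])
C=r.x[:2];print('C',C,np.degrees(r.x[2]),(r.fun*1e3).round(1))
a=lambda n,P:print(n,P.round(4),'ang',np.degrees(np.arctan2(*(P-C)[::-1])).round(1),'r',np.hypot(*(P-C)).round(4))
a('tongue',g((245,495),.017));a('tri',g((246,491),.018));a('tip',g((237,525),.018));a('yellow',g((286,314),.131));a('hub',g((312,253),.05))
# yellow by colour: in both views
for n in('top','side'):
    q=p if n=='top' else camera('side');im=q['image'];hsv=cv2.cvtColor(im,cv2.COLOR_RGB2HSV).astype(int)
    c=proj(q,[.568-.062*.96,.0534+.062*.27,.131])[0];print(n,'pred px for front, cap',c.round(1))
    for d in silhouettes('jar_yellow',q)[:3]: print(n,round(d['conf'],2),np.round(d['bbox'],1),d['region'].sum())
    m=(hsv[...,0]>18)&(hsv[...,0]<32)&(hsv[...,1]>150);yy,xx=np.mgrid[:384,:512];m&=np.hypot(xx-c[0],yy-c[1])<12
    if m.sum(): e=center_of_mass(m)[::-1];print(' yellow',m.sum(),np.round(e,1));a(' ->',ray(q,e,.128))
E
python3 rot.py
```

```text
C [0.56820453 0.05350789] -26.531674878209774 [-1.6  0.6  0.4  0.8  0.4  0.6  0.8 -0.7  0.5 -1.1 -0.4 -0. ]
tongue [0.3933 0.1024] ang 164.4 r 0.1816
tri [0.3961 0.1016] ang 164.4 r 0.1787
tip [0.3713 0.1078] ang 164.6 r 0.2043
yellow [0.5098 0.0703] ang 164.0 r 0.0607
hub [0.5677 0.0542] ang 124.5 r 0.0009
top pred px for front, cap [224.2 195.4]
top 0.59 [220.  191.4 234.  206.5] 180
 yellow 21 [224.5 198. ]
 -> [0.5001 0.0693] ang 167.0 r 0.0699
side pred px for front, cap [271.6 171.5]
 yellow 94 [272.3 173.6]
 -> [0.5157 0.0704] ang 162.1 r 0.0552
```

Run:
```python
src=open('fine.py').read()
src=src.replace("silhouettes('jar_yellow',p)[0]","pick(p,(225,198))").replace("silhouettes('jar_yellow',s)[0]","pick(s,(272,178))").replace("C=np.array","pick=lambda q,c:min(silhouettes('jar_yellow',q)+silhouettes('jar_red_a',q)+silhouettes('jar_black',q),key=lambda d:np.hypot(*(np.array(center_of_mass(d['region'])[::-1])-c)))\nC=np.array",1)
import sys;sys.argv=['x','pics/f3.png'];exec(src)
print(e['bbox'],e['region'].sum())
```

```text
t 17.2 z 0.1485637826480824 f [-1.2 -0.4 -0.1] pusher [ 98.4 336.7]
jar_yellow 0.54 ang 165.3 r 0.063
jar_red_a 0.74 ang 2.3 r 0.06
jar_red_a 0.45 ang -79.4 r 0.068
jar_black 0.49 ang 71.4 r 0.069
arrow 60 [-0.17224071  0.05032764] 163.71197199799323 0.17944284553653453
top bbox [218.8, 192.4, 234.4, 204.2] 142
both 1.61 [-0.0604  0.0185] ang 162.995347207618 r 0.0631605724274003
top 0.75 [-0.0597  0.0167] ang 164.38775502945413 r 0.06203374211896781
side 0.88 [-0.0618  0.0197] ang 162.3448501522058 r 0.06483617150857968
[267.7, 167.7, 279.8, 192.2] 284
```

```bash
python3 -c "
from workcell import *
print(job_done())"
```

```text
the job is handed in; nothing more can be done
None
```

The yellow-capped jar now stands at the front: my last measurements put it at 162–166° against about 164.4° for the red arrow. The turntable went about 165° clockwise without meeting an end stop, all jars stayed upright, and I handed the job in with the arm clear; early on, the fingers rode too high and slipped over one post's ball top before I lowered them.

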